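Cap the spare outlet and set the air valve on a carver's bench

ROBOT

A 7-joint arm with a two-finger parallel gripper is mounted at the origin on the work surface. World frame = base frame: x ahead of the robot, y to its left, z up, the work surface at z = 0. Lengths are in m, angles in rad, forces in N, time in s.
With the tool pointing down it reaches from about 0.425 to 0.875 m from the base axis. Payload 4.7 kg.
Tool frame: the origin (TCP) lies where the fingers leave the gripper's body, on its centre line; the fingertips stand 70 mm ahead of it and the grasp point (between the pads) lies 51 mm ahead of it; z points along the fingers, y is the line along which they close (so a half turn about z gives the same grasp; the last joint's range is limited). The gripper opens to 87 mm and grips with 3 to 60 N. Pads are 19 mm wide; open, the fingers measure 117 mm over their backs; the gripper's body (75 mm by 190 mm) begins 51 mm behind the grasp point.
Start: joints at [-1.182, 0.321, -0.07, 1.45, 0.023, 1.371, -0.057], TCP at [0.238, 0.605, 0.292] pointing down, gripper open.
Joint ranges: [-2.86, 2.86], [-0.3, 2.09], [-1.38, 1.24], [0.06, 2.45], [-1.56, 4.7], [0.09, 2.05], [-2.69, 2.69]. Speed limits (rad/s): [2.57, 2.57, 3.14, 3.14, 3.14, 3.14, 3.14].

INTERFACE

Orientations are given as a rotation vector (axis times angle).
In Python, from bench import ctrl gives the robot as it stands.
- The arm moves only by the tool drive_tool, never from a script. Its argument "motion" is a list of rows, each a list of 3 entries, a list of its own where there are three numbers: the shift along the tool's x, y, z in cm, then the turn, a rotation vector about the tool's x, y, z in degrees, then the opening, from -1 (shut) to 1 (fully open). In form: [[[x, y, z], [ax, ay, az], claw], ...]. A call has 1 to 12 rows; each row shifts and turns the commanded pose from where the row before left it, along the tool's axes as they then stand; what a row does not reach is not made up. A row lasts 1/8 s, in which the tool goes at most 62.5 mm and 10.7 degrees, less where a joint would pass 70% of its speed; a pose out of reach is approached as far as the arm can. A call with a gripper value outside its range is refused whole. The fingers move at their own pace and stop on an object; "force" is the grip in N (left out, the last holds). Time passes only in rows, so rows that do not move let the fingers close. It gives the time, the measured TCP pose, the force, the opening and the grip force at its end, in the units of the state.
- ctrl.get_state(): the state, without advancing time (a new reading comes with each control period).
- ctrl.get_image(name): name is "scene" or "top"; returns the picture (400x640x3 uint8, red, green, blue); there is no depth.
- ctrl.calibration(name): a dict with "K" (3x3 intrinsics, pixels), "distortion" ([k1, k2, p1, p2, k3] as OpenCV has them; the pictures are not rectified), "origin" and "attitude" of the camera in the world. Camera axes: x right, y up, looking along -z (the intrinsics and any distortion apply to the point x, -y, -z); pixel columns grow to the right and rows downward; lengths in m; the calibration is good to about 2 mm. A picture is of the moment at which its call begins. calibration takes no time and is no camera call.
- ctrl.close_job(): hands the job in; it is judged then, once.
The state is a dict: "time": time; "joint_positions": joint angles; "qd": joint speeds; "joint_torque": joint torques, N m; "position": TCP position; "tool_rot": TCP orientation; "ft_force": force on the tool from outside, world axes, zero at the start; "torque": the same for the moment, N m; "grip_width": opening from 0.0 (shut) to 1.0 (fully open); "grip_force": force on a finger pad.
Only numpy, scipy, OpenCV 4.12 (cv2) and the standard library are available. Lean on these libraries where they do the work, as an engineer would, in place of code of your own. Each camera call takes 0.05 s, during which the arm holds its last target. There are 200 camera calls.

TASK

On the small air station on the carving bench, first turn the brass hex cap nut clockwise (seen from above) by hand until it comes up against its stop. Then crank the valve wheel clockwise by its upright handle until it is fully shut against its stop, and from there back it off counterclockwise exactly two full turns. Finish with the fingers still gripping the handle and the wheel held still there; do not let go, and leave the jar, the wooden carving and the gouge where they are.

Things in the scene. Friction and masses are not known exactly. Their poses are not given: they have to be found in the camera images.
- station: the air station, fixed to the bench but at a different place and yaw each time: steel base plate 100 x 290 x 12 mm (x, y, z of its own frame) with an aluminium manifold bar along its y axis, the wheel valve 85 mm towards its -y, a flat round gauge (top 79 mm above the bench) in the middle, the hex cap nut 85 mm towards its +y. Origin on the bench under the middle; z up.
- wheel_hub (a point): centre of the dark steel valve wheel, on its upright axis, in the plane of the rim, 105 mm above the bench. The wheel lies level, rim circle 110 mm across (12 mm thick bar), hub 26 mm across, three spokes; its hub, rim and spokes reach no higher than 116 mm above the bench. The point's x axis points from the hub to the handle and turns with the wheel; at the shut stop that x axis points along the station's x axis.
- wheel (a joint): turning angle of the valve wheel in rad: 0 = shut against its rigid stop, growing counterclockwise seen from above (opening), one turn = 6.283. It does not rise as it turns. Starts open by 1.5 to 6 rad, can go to 22. Stays where it is left; turning it takes about 0.12 N m (2 to 3 N at the handle).
- spinner: the black upright crank handle on the wheel's rim, 55 mm from the wheel's axis: a plain round grip 20 mm across and 46 mm tall, standing from 112 mm to 158 mm above the bench. It spins freely about its own upright axis, so a gripper holding it can keep its own yaw while it goes round the wheel. Origin at the centre of its foot.
- handle_mid (a point): centre of the crank handle, 24 mm above its foot, 136 mm above the bench; it travels on a level circle of 55 mm radius about the hub. Gripped here from above.
- nut_mid (a point): centre of the brass hex cap nut, half-way up, 89 mm above the bench: 32 mm across flats (37 mm across corners), 26 mm tall (76 to 102 mm above the bench), on an upright brass stub 24 mm across. z up; the point's x axis is square to one pair of flats and turns with the nut (other pairs at 60 and 120 degrees).
- nut (a joint): turning angle of the cap nut in rad about its upright axis: 0 = tight against its rigid stop, growing counterclockwise seen from above (loosening), never beyond 1.6. Starts loose by 0.6 to 1.2 rad. It does not rise as it turns, stays where it is left, and takes about 0.1 N m to turn.
- wax_jar: bystander: amber glass jar with steel lid, 52 mm across, 60 mm tall, loose beyond the station; origin at the centre of its underside
- carving: bystander: small turned wooden figure, 56 mm across its foot, 78 mm tall, loose on the robot's side of the station; origin at the centre of its underside
- gouge: bystander: hand gouge with a wooden handle lying loose on the bench beside the station, to the robot's right; its frame's x axis runs from handle to blade

How it is judged:
On the way, in this order (a step that is already met when the one before it is completed fails the run):
1. the cap nut is tight against its stop (value of joint nut below 0.1 rad), for 0.2 s.
2. the cap nut is still tight and the valve wheel is shut against its stop (value of joint each of nut, wheel below 0.1 rad), for 0.2 s.
At the end, for the whole second after the job is handed in: the valve wheel stands two turns (12.57 rad, within 0.3 rad) open from its stop and is still (under 0.1 rad/s), the fingers grip its crank handle with more than 3 N, and the cap nut is still tight (under 0.12 rad from its stop) (value of joint wheel between 12.266 and 12.866 rad and velocity of joint wheel between -0.1 and 0.1 rad/s and contact force between the fingers and spinner above 3 N and value of joint nut below 0.12 rad); the arm keeps its last pose, push and grip.
It fails at once if the jar was moved by more than 30 mm (distance of wax_jar from where it was at the start of the episode above 0.03 m).
It fails at once if the carving was moved by more than 30 mm (distance of carving from where it was at the start of the episode above 0.03 m).
It fails at once if the gouge was moved by more than 30 mm (distance of gouge from where it was at the start of the episode above 0.03 m).
It also fails if it takes over 72 s, if anything falls off the work surface, if the arm or the gripper's body presses on something with over 40 N, if the wrist force passes 120 N, or if a joint passes its speed limit or range.

## Working session

There is one attempt and no reset: what is moved stays moved. The work goes in short steps, Python scripts to look and compute and a tool call to move; the robot and the scene stay as the last step left them, time stands still between calls to the robot, and variables do not carry over. Pictures are saved under pics/ and viewed, at most 10 in all, crops included, and the job is handed in when it is done.

Besides the shell and the picture viewer there is one more tool, called after "Emit:" by a JSON object that holds its "method" and its "body". drive_tool: Moves the arm, as the interface text tells. Its arguments: {"type":"object","properties":{"motion":{"type":"array","items":{"type":"array"}},"force":{"type":"number"}},"required":["motion"]}

```bash
ls; mkdir -p pics
python3 - <<'E'
from bench import ctrl
import cv2
for n in ("scene","top"):
    cv2.imwrite(f"pics/{n}0.png",ctrl.get_image(n)[:,:,::-1]); print(ctrl.calibration(n))
print(ctrl.get_state())
E
```

```text
pics
{'K': array([[380.06653544,   0.        , 319.31642462],
       [  0.        , 380.06653544, 192.287306  ],
       [  0.        ,   0.        ,   1.        ]]), 'distortion': array([-0.01422946,  0.        ,  0.        ,  0.        ,  0.        ]), 'origin': array([ 0.82695201, -0.37215355,  0.61086319]), 'attitude': array([0.6367461 , 0.21385293, 0.58165046])}
{'K': array([[478.63010385,   0.        , 322.02998339],
       [  0.        , 478.63010385, 196.28677975],
       [  0.        ,   0.        ,   1.        ]]), 'distortion': array([-0.06720547,  0.        ,  0.        ,  0.        ,  0.        ]), 'origin': array([ 0.42898841, -0.03818218,  0.91414818]), 'attitude': array([ 0.16635916, -0.12684534, -1.54553185])}
{'time': 0.1, 'joint_positions': array([-1.1818871 ,  0.32175198, -0.07005979,  1.45154496,  0.02262961,
        1.3708036 , -0.05690815]), 'qd': array([-0.00101317, -0.00271851,  0.00026167, -0.00343211, -0.00319216,
        0.00114033, -0.00147015]), 'joint_torque': array([-3.98060729e-04, -4.92570484e+01, -4.05776063e-01, -3.13405466e+01,
       -6.42198371e-02,  3.93670925e-02,  6.67694781e-05]), 'position': array([0.23788627, 0.60450385, 0.29127262]), 'tool_rot': array([-5.85270037e-01, -3.08639732e+00,  2.68772252e-03]), 'ft_force': array([ 0.10147644,  0.08604748, -0.54737582]), 'torque': array([ 0.01897633, -0.01009783, -0.02398529]), 'grip_force': 0.0, 'grip_width': 0.9988921964906201}
```

View pics/scene0.png

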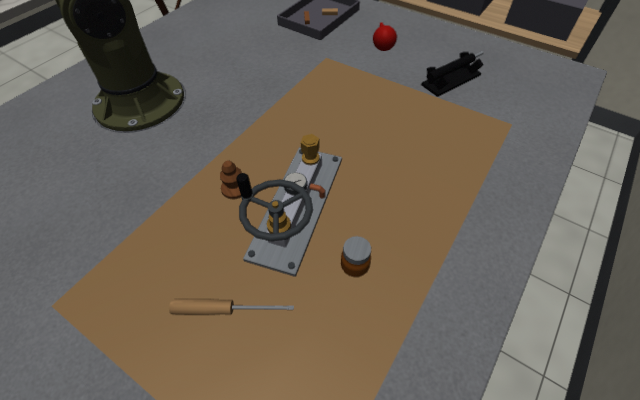

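View pics/top0.png

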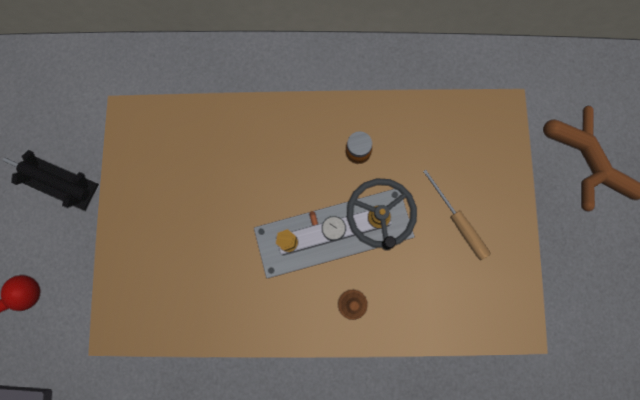

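The top view shows the nut at about (287,240), the gauge at (334,228), the wheel hub at (382,213) and the handle at (389,242). The jar is at (359,147), the carving at (352,305) and the gouge at (455,215). Next I measure these points and zoom in on the nut.

```bash
cat > h.py <<'E'
from bench import ctrl
import cv2, numpy as np
from scipy.spatial.transform import Rotation as R
def ray(n,uv):
    c=ctrl.calibration(n); p=cv2.undistortPoints(np.float64([[uv]]),c["K"],c["distortion"])[0,0]
    return c["origin"], R.from_rotvec(c["attitude"]).apply([p[0],-p[1],-1])
def at(n,uv,z):
    o,d=ray(n,uv); return o+d*(z-o[2])/d[2]
def px(n,P):
    c=ctrl.calibration(n); q=R.from_rotvec(c["attitude"]).inv().apply(np.atleast_2d(P)-c["origin"])
    q=q*[1,-1,-1]; return cv2.projectPoints(q,np.zeros(3),np.zeros(3),c["K"],c["distortion"])[0][:,0]
E
python3 - <<'E'
from h import *
for n,uv,z in [("top",(287,239),.102),("top",(334,228),.079),("top",(382,213),.105),("top",(389,242),.158),("top",(359,142),.06),("top",(353,306),.078),
 ("scene",(310,140),.102),("scene",(295,181),.079),("scene",(276,209),.105),("scene",(243,178),.158),
 ("top",(262,232),.012),("top",(271,270),.012),("top",(395,196),.012)]:
    print(n,uv,z,at(n,uv,z).round(4))
a=cv2.imread("pics/top0.png");b=cv2.imread("pics/scene0.png")
m=[cv2.resize(a[220:260,267:307],(400,400),interpolation=3),cv2.resize(b[125:165,290:330],(400,400),interpolation=3)]
m2=[cv2.resize(a[170:260,340:430],(400,400),interpolation=3)[:200]*2]
cv2.imwrite("pics/nut0.png",np.hstack(m))
E
```

```text
top (287, 239) 0.102 [0.5076 0.0421 0.102 ]
top (334, 228) 0.079 [ 0.5308 -0.0375  0.079 ]
top (382, 213) 0.105 [ 0.5549 -0.119   0.105 ]
top (389, 242) 0.158 [ 0.5006 -0.1247  0.158 ]
top (359, 142) 0.06 [ 0.6944 -0.0811  0.06  ]
top (353, 306) 0.078 [ 0.3974 -0.0724  0.078 ]
scene (310, 140) 0.102 [0.5079 0.0425 0.102 ]
scene (295, 181) 0.079 [ 0.5327 -0.04    0.079 ]
scene (276, 209) 0.105 [ 0.5573 -0.1211  0.105 ]
scene (243, 178) 0.158 [ 0.5055 -0.1302  0.158 ]
top (262, 232) 0.012 [0.5286 0.0991 0.012 ]
top (271, 270) 0.012 [0.4574 0.079  0.012 ]
top (395, 196) 0.012 [ 0.6028 -0.1532  0.012 ]
```

View pics/nut0.png

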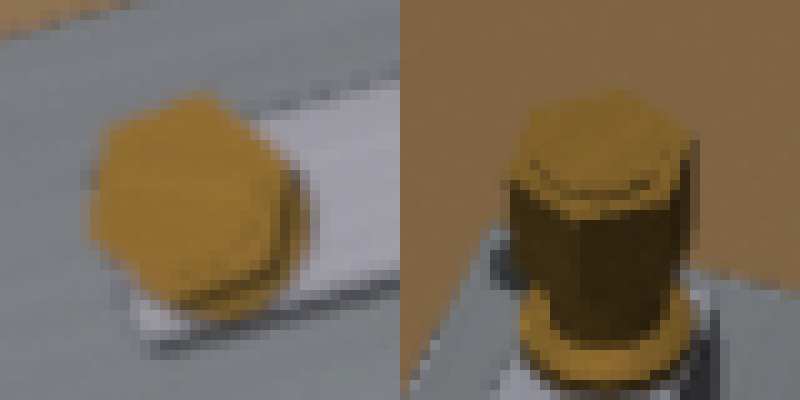

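```bash
cat >> h.py <<'E'
def info():
    s=ctrl.get_state(); T=R.from_rotvec(s["tool_rot"]).as_matrix()
    y=np.degrees(np.arctan2(T[1,1],T[0,1])); return s,T,y
def rel(p,yawy):  # turn about tool z (deg) first, then shift (cm) in the turned frame, tool level
    s,T,y=info(); a=np.radians(yawy); Y=np.array([np.cos(a),np.sin(a),0]); X=np.array([-Y[1],Y[0],0])
    d=(np.array(p)-s["position"])*100
    print("t",s["time"],"yawy",y.round(2),"tilt",T[:,2].round(3),"turn z",-((yawy-y+180)%360-180),"shift",(X@d).round(2),(Y@d).round(2),-d[2].round(2),"q",s["joint_positions"].round(2))
E
python3 - <<'E'
from h import *
a=cv2.imread("pics/top0.png"); b=cv2.imread("pics/scene0.png")
# nut yaw: gradient contrast between outside/inside at top face edges (top view): brass mask vs hex prism silhouette
from scipy.optimize import minimize
def mask(im):
    h=cv2.cvtColor(im,cv2.COLOR_BGR2HSV); return ((h[...,1]>140)).astype(np.uint8)
def sil(n,c,phi,S=8):
    P=[[c[0]+.01848*np.cos(t),c[1]+.01848*np.sin(t),.102] for t in np.radians(phi+30+60*np.arange(6))]
    return px(n,P)
W={"top":(270,222,36,30),"scene":(296,130,28,14)}
for n,im in(("top",a),("scene",b)):
    u,v,w,h=W[n]; g=cv2.cvtColor(im,cv2.COLOR_BGR2LAB).astype(float)
    g=cv2.resize(cv2.GaussianBlur(g,(0,0),.6),None,fx=4,fy=4,interpolation=cv2.INTER_CUBIC)
    def score(c,phi):
        p=(sil(n,c,phi)+.5)*4-.5; m=p.mean(0); t=0
        e=np.vstack([p[i]+(p[(i+1)%6]-p[i])*k for i in range(6) for k in np.linspace(.1,.9,9)])
        f=lambda s:cv2.remap(g,((e-m)*s+m).astype(np.float32)[:,None],None,1)[:,0]
        return np.linalg.norm(f(1.13)-f(.87),axis=1).mean()
    r=[(score((.508+i*.001,.042+j*.001),ph),ph,i,j) for ph in range(0,60,2) for i in range(-4,5) for j in range(-4,5)]
    r.sort(reverse=True); print(n,[(round(x[0],1),)+x[1:] for x in r[:8]])
rel((.508,.042,.250),84)
E
```

```text
top [(np.float64(34.5), 22, -1, 4), (np.float64(34.4), 24, -1, 4), (np.float64(34.4), 20, -1, 3), (np.float64(34.4), 22, -1, 3), (np.float64(34.4), 20, -1, 4), (np.float64(34.3), 18, -1, 3), (np.float64(34.2), 24, -1, 3), (np.float64(34.2), 26, -1, 4)]Traceback (most recent call last):
  File "<stdin>", line 19, in <module>
  File "<stdin>", line 15, in score
  File "<stdin>", line 9, in sil
  File "h.py", line 10, in px
    c=ctrl.calibration(n); q=R.from_rotvec(c["attitude"]).inv().apply(np.atleast_2d(P)-c["origin"])
ValueError: time passes only in moves, steps and waits
```

Run:
```python
from h import *
rel((.507,.043,.250),82)
```

```text
t 0.1 yawy 68.53 tilt [-0.001 -0.002 -1.   ] turn z -13.474891194453477 shift -34.46 -51.86 4.13 q [-1.18  0.32 -0.07  1.45  0.02  1.37 -0.06]
```

Emit:
{"method": "drive_tool", "body": {"motion": [[[0, 0, 0], [0, 0, -6.7], 0.38], [[0, 0, 0], [0, 0, -6.8], 0.38], [[-3, -4.5, 0.4], [0, 0, 0], 0.38], [[-3, -4.5, 0.4], [0, 0, 0], 0.38], [[-3, -4.5, 0.4], [0, 0, 0], 0.38], [[-3, -4.5, 0.4], [0, 0, 0], 0.38], [[-3, -4.5, 0.4], [0, 0, 0], 0.38], [[-3, -4.5, 0.4], [0, 0, 0], 0.38], [[-3, -4.5, 0.4], [0, 0, 0], 0.38], [[-3, -4.5, 0.4], [0, 0, 0], 0.38], [[-3, -4.5, 0.4], [0, 0, 0], 0.38], [[-3, -4.5, 0.4], [0, 0, 0], 0.38]], "force": 20}}

```text
time: 1.6
position: [0.473, 0.1159, 0.252]
tool_rot: [0.218, 3.134, 0.0]
ft_force: [0.1, -0.3, 0.1]
grip_width: 0.693
grip_force: 0.0
```

Run:
```python
from h import *
rel((.507,.043,.18),82)
```

```text
t 1.6 yawy 82.04 tilt [ 0.  0. -1.] turn z 0.03543065206625329 shift -4.38 -6.75 7.2 q [-0.62 -0.01  0.32  1.91  0.    1.24  1.14]
```

Emit:
{"method": "drive_tool", "body": {"motion": [[[-2.2, -3.4, 1], [0, 0, 0], 0.38], [[-2.2, -3.35, 2], [0, 0, 0], 0.38], [[0, 0, 2.2], [0, 0, 0], 0.38], [[0, 0, 2], [0, 0, 0], 0.38], [[0, 0, 0], [0, 0, 0], 0.38]]}}

```text
time: 2.22
position: [0.5055, 0.0444, 0.1786]
tool_rot: [-0.218, -3.13, 0.002]
ft_force: [-0.8, 0.7, -0.1]
grip_width: 0.688
grip_force: 0.0
```

Run:
```python
from h import *
rel((.507,.043,.145),82)
a=ctrl.get_image("scene")[:,:,::-1]; b=ctrl.get_image("top")[:,:,::-1]
cv2.imwrite("pics/nut1.png",np.hstack([cv2.resize(a[95:195,260:360],(400,400),interpolation=3),cv2.resize(b[190:290,237:337],(400,400),interpolation=3)]))
```

```text
t 2.225 yawy 82.01 tilt [-0.004 -0.001 -1.   ] turn z 0.014344021832584986 shift -0.17 -0.12 3.36 q [-0.52  0.11  0.41  1.95 -0.05  1.09  1.34]
```

View pics/nut1.png

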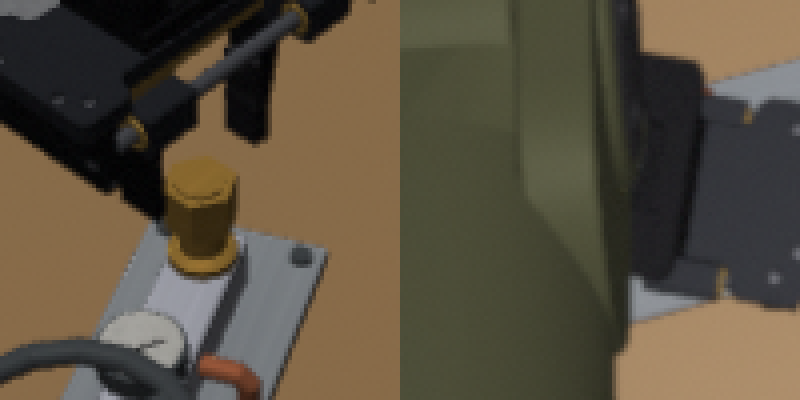

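The crop shows the fingers on either side of the nut, with the nut's top at about (310,140) in the full picture. I'll descend, then close.

Emit:
{"method": "drive_tool", "body": {"motion": [[[0, 0, 1.2], [0, 0, 0], 0.38], [[0, 0, 1.2], [0, 0, 0], 0.38], [[0, 0, 0.9], [0, 0, 0], 0.38], [[0, 0, 0], [0, 0, 0], 0.38]]}}

```text
time: 2.82
position: [0.5062, 0.0446, 0.1462]
tool_rot: [-0.218, -3.132, 0.001]
ft_force: [0.5, -0.3, 1.3]
grip_width: 0.693
grip_force: 0.0
```

Emit:
{"method": "drive_tool", "body": {"motion": [[[0, 0, 0], [0, 0, 0], -1], [[0, 0, 0], [0, 0, 0], -1], [[0, 0, 0], [0, 0, 0], -1], [[0, 0, 0], [0, 0, 0], -1], [[0, 0, 0], [0, 0, 0], -1], [[0, 0, 0], [0, 0, 0], -1]]}}

```text
time: 3.58
position: [0.507, 0.0442, 0.1475]
tool_rot: [0.219, 3.134, -0.001]
ft_force: [-0.9, -2.9, 3.0]
grip_width: 0.367
grip_force: 20.0
```

Run:
```python
from h import *
rel((.507,.043,.145),82); s=info()[0]; print(s["ft_force"],s["torque"],s["grip_width"]*87,s["grip_force"])
```

```text
t 3.575 yawy 82.01 tilt [ 0. -0. -1.] turn z 0.01042848276767927 shift -0.02 -0.12 0.25 q [-0.52  0.15  0.41  1.98 -0.07  1.03  1.35]
[-0.93260584 -2.920932    2.97403953] [-0.55868044  0.18075297  0.00820681] 31.90191519347176 19.999435182994603
```

Emit:
{"method": "drive_tool", "body": {"motion": [[[0, 0, 0], [0, 0, 6], -1], [[0, 0, 0], [0, 0, 6], -1], [[0, 0, 0], [0, 0, 6], -1], [[0, 0, 0], [0, 0, 6], -1], [[0, 0, 0], [0, 0, 6], -1], [[0, 0, 0], [0, 0, 6], -1], [[0, 0, 0], [0, 0, 6], -1], [[0, 0, 0], [0, 0, 6], -1], [[0, 0, 0], [0, 0, 6], -1], [[0, 0, 0], [0, 0, 6], -1]], "force": 30}}

```text
time: 4.82
position: [0.5069, 0.044, 0.1475]
tool_rot: [1.761, 2.602, -0.001]
ft_force: [-0.9, -3.8, 4.0]
grip_width: 0.365
grip_force: 30.0
```

Run:
```python
from h import *
rel((.507,.043,.145),16.5); s=info()[0]; print(s["ft_force"],s["torque"],s["grip_width"]*87,s["grip_force"])
```

```text
t 4.825 yawy 21.83 tilt [-0.    -0.001 -1.   ] turn z 5.325719164804582 shift -0.1 -0.02 0.25 q [-0.6   0.15  0.5   1.98 -0.09  1.03  0.32]
[-0.91450294 -3.82083529  3.9841208 ] [-0.6759245   0.30969107  0.13084665] 31.744248557712066 29.998663884171037
```

Emit:
{"method": "drive_tool", "body": {"motion": [[[0, 0, 0], [0, 0, 2.5], -1], [[0, 0, 0], [0, 0, 2.5], -1], [[0, 0, 0], [0, 0, 2], -1], [[0, 0, 0], [0, 0, 0], -1]]}}

```text
time: 5.32
position: [0.5068, 0.0442, 0.1475]
tool_rot: [1.909, 2.495, -0.002]
ft_force: [-2.3, -3.4, 5.4]
grip_width: 0.365
grip_force: 30.5
```

Run:
```python
from h import *
rel((.507,.043,.145),16.5); s=info()[0]; print(s["ft_force"],s["torque"],s["grip_width"]*87,s["grip_force"])
```

```text
t 5.325 yawy 15.16 tilt [-0.    -0.001 -1.   ] turn z -1.336817141048158 shift -0.12 -0.02 0.25 q [-0.61  0.15  0.51  1.98 -0.09  1.03  0.2 ]
[-2.28017069 -3.38856621  5.41165181] [-0.87828553  0.48874514  1.04996035] 31.78285358315447 30.46486600112985
```

Emit:
{"method": "drive_tool", "body": {"motion": [[[0, 0, 0], [0, 0, 0], 0.38], [[0, 0, 0], [0, 0, 0], 0.38], [[0, 0, 0], [0, 0, 0], 0.38], [[0, 0, -2], [0, 0, 0], 0.38], [[0, 0, -4], [0, 0, 0], 0.38], [[0, 0, -4.5], [0, 0, 0], 0.38], [[0, 0, 0], [0, 0, 0], 0.38]]}}

```text
time: 6.2
position: [0.509, 0.0451, 0.2559]
tool_rot: [1.91, 2.489, 0.01]
ft_force: [0.8, -0.2, -0.6]
grip_width: 0.689
grip_force: 0.0
```

Run:
```python
from h import *
rel((.507,.043,.145),16); s=info()[0]; print(s["ft_force"],s["torque"],s["grip_width"]*87,s["grip_force"])
C={n:ctrl.calibration(n) for n in("top","scene")}; ctrl.calibration=lambda n:C[n]
for n in C:
    im=cv2.imread(f"pics/{n}0.png").max(2); 
    u,v,w,h={"top":(375,228,30,26),"scene":(232,168,24,34)}[n]
    ys,xs=np.nonzero(im[v:v+h,u:u+w]<32); print(n,"dark px",len(xs),xs.mean()+u,ys.mean()+v,xs.min()+u,xs.max()+u,ys.min()+v,ys.max()+v)
    for th in range(150,200,5):
        t=np.radians(th+16); p=np.array([.554+.055*np.cos(t)+.001,-.119+.055*np.sin(t)-.002,0])
        print(th,(p[:2]+[-.001,.002]).round(4),px(n,[p+[0,0,z] for z in(.112,.136,.158)]).round(1).tolist())
```

```text
t 6.2 yawy 15.02 tilt [ 0.007  0.003 -1.   ] turn z -0.9823263434268483 shift -0.15 -0.25 11.09 q [-0.64  0.03  0.51  1.86 -0.02  1.24  0.14]
[ 0.81804082 -0.23155453 -0.60079363] [-0.08260899  0.03958291 -0.05022085] 59.911622457565876 0.0
top dark px 41 384.8780487804878 244.6341463414634 382 390 238 248
150 [ 0.5006 -0.1057] [[375.7, 243.7], [376.9, 242.4], [378.2, 241.1]]
155 [ 0.4997 -0.1104] [[378.5, 244.3], [379.8, 243.1], [381.2, 241.8]]
160 [ 0.4991 -0.1152] [[381.3, 244.7], [382.8, 243.4], [384.2, 242.2]]
165 [ 0.499 -0.12 ] [[384.2, 244.9], [385.7, 243.6], [387.2, 242.3]]
170 [ 0.4993 -0.1247] [[387.1, 244.7], [388.7, 243.4], [390.3, 242.2]]
175 [ 0.5    -0.1295] [[389.9, 244.4], [391.6, 243.1], [393.3, 241.8]]
180 [ 0.5011 -0.1342] [[392.7, 243.7], [394.5, 242.4], [396.2, 241.1]]
185 [ 0.5027 -0.1387] [[395.4, 242.9], [397.3, 241.5], [399.1, 240.2]]
190 [ 0.5046 -0.1431] [[398.0, 241.8], [400.0, 240.4], [401.9, 239.1]]
195 [ 0.5069 -0.1473] [[400.5, 240.5], [402.6, 239.1], [404.6, 237.7]]
scene dark px 278 244.07553956834533 185.79856115107913 234 255 173 201
150 [ 0.5006 -0.1057] [[254.9, 186.1], [252.8, 176.9], [250.7, 168.0]]
155 [ 0.4997 -0.1104] [[252.7, 187.6], [250.4, 178.5], [248.3, 169.6]]
160 [ 0.4991 -0.1152] [[250.5, 189.3], [248.2, 180.2], [246.0, 171.3]]
165 [ 0.499 -0.12 ] [[248.6, 191.2], [246.2, 182.0], [243.9, 173.2]]
170 [ 0.4993 -0.1247] [[246.8, 193.1], [244.4, 184.0], [242.0, 175.2]]
175 [ 0.5    -0.1295] [[245.2, 195.2], [242.7, 186.1], [240.3, 177.3]]
180 [ 0.5011 -0.1342] [[243.8, 197.3], [241.3, 188.3], [238.8, 179.5]]
185 [ 0.5027 -0.1387] [[242.7, 199.6], [240.1, 190.5], [237.6, 181.8]]
190 [ 0.5046 -0.1431] [[241.8, 201.9], [239.1, 192.9], [236.6, 184.1]]
195 [ 0.5069 -0.1473] [[241.1, 204.2], [238.4, 195.3], [235.8, 186.5]]
```

Run:
```python
from h import *
rel((.5,-.1255,.25),16)
```

```text
t 6.2 yawy 15.02 tilt [ 0.007  0.003 -1.   ] turn z -0.9823263434268483 shift -16.15 -5.57 0.59 q [-0.64  0.03  0.51  1.86 -0.02  1.24  0.14]
```

Emit:
{"method": "drive_tool", "body": {"motion": [[[0, 0, 0], [0, 0, -1], 0.38], [[-3.2, -1.1, 0.1], [0, 0, 0], 0.38], [[-3.2, -1.1, 0.1], [0, 0, 0], 0.38], [[-3.2, -1.1, 0.1], [0, 0, 0], 0.38], [[-3.2, -1.1, 0.1], [0, 0, 0], 0.38], [[-3.2, -1.1, 0.1], [0, 0, 0], 0.38], [[0, 0, 0], [0, 0, 0], 0.38], [[0, 0, 0], [0, 0, 0], 0.38]]}}

```text
time: 7.2
position: [0.4977, -0.1234, 0.246]
tool_rot: [-1.888, -2.508, 0.001]
ft_force: [0.2, 0.3, 0.4]
grip_width: 0.694
grip_force: 0.0
```

Run:
```python
from h import *
rel((.5,-.1255,.191),16)
a=ctrl.get_image("scene")[:,:,::-1]; b=ctrl.get_image("top")[:,:,::-1]
cv2.imwrite("pics/hd1.png",np.hstack([cv2.resize(a[100:260,180:340],(400,400),interpolation=3),cv2.resize(b[150:310,300:460],(400,400),interpolation=3)]))
```

```text
t 7.2 yawy 16.06 tilt [-0.002  0.001 -1.   ] turn z 0.061525809843772095 shift -0.26 0.16 5.5 q [-0.46  0.06  0.67  1.87 -0.04  1.23  0.51]
```

View pics/hd1.png

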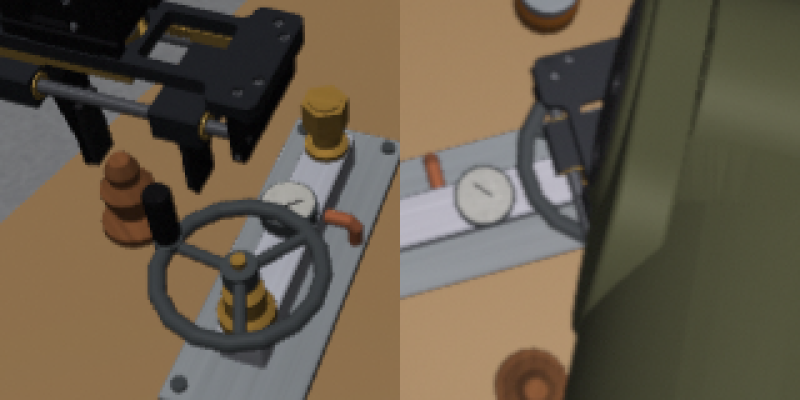

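The handle stands between the open fingers in the scene crop, near full-picture pixel (244,185), and the nut's hex is now square to the station. I'll descend and grip.

Emit:
{"method": "drive_tool", "body": {"motion": [[[-0.2, 0.1, 1.5], [0, 0, 0], 0.38], [[0, 0, 1.5], [0, 0, 0], 0.38], [[0, 0, 1.5], [0, 0, 0], 0.38], [[0, 0, 0.8], [0, 0, 0], 0.38], [[0, 0, 0], [0, 0, 0], 0.38]]}}

```text
time: 7.92
position: [0.4993, -0.1259, 0.1934]
tool_rot: [-1.89, -2.508, 0.002]
ft_force: [0.2, 0.0, -0.1]
grip_width: 0.69
grip_force: 0.0
```

Emit:
{"method": "drive_tool", "body": {"motion": [[[0, 0, 0], [0, 0, 0], -1], [[0, 0, 0], [0, 0, 0], -1], [[0, 0, 0], [0, 0, 0], -1], [[0, 0, 0], [0, 0, 0], -1], [[0, 0, 0], [0, 0, 0], -1], [[0, 0, 0], [0, 0, 0], -1]], "force": 25}}

```text
time: 8.68
position: [0.5005, -0.1257, 0.1945]
tool_rot: [1.889, 2.508, 0.002]
ft_force: [3.1, 0.5, -1.8]
grip_width: 0.221
grip_force: 25.0
```

Run:
```python
from h import *
rel((.554,-.119,.191),16); s=info()[0]; print(s["position"],s["ft_force"],s["torque"],s["grip_width"]*87,s["grip_force"])
```

```text
t 8.675 yawy 16.05 tilt [ 0.002 -0.    -1.   ] turn z 0.0473341043669393 shift -0.83 5.33 0.35 q [-0.44  0.12  0.68  1.93 -0.08  1.12  0.55]
[ 0.50049133 -0.12571219  0.19446641] [ 3.05796517  0.50683024 -1.80003924] [ 0.09261229 -0.69113389  0.01313277] 19.22762357325251 24.999640280439053
```

Emit:
{"method": "drive_tool", "body": {"motion": [[[1.4, 0.4, 0], [0, 0, 0], -1], [[1.2, 0.75, 0], [0, 0, 0], -1], [[1.0, 1.05, 0], [0, 0, 0], -1], [[0.7, 1.25, 0], [0, 0, 0], -1], [[0.35, 1.4, 0], [0, 0, 0], -1], [[-0.05, 1.4, 0], [0, 0, 0], -1]]}}

```text
time: 9.43
position: [0.5479, -0.0628, 0.1944]
tool_rot: [-1.887, -2.509, -0.001]
ft_force: [-3.6, -1.1, 6.0]
grip_width: 0.22
grip_force: 25.0
```

```bash
cat >> h.py <<'E'
def w(hub=(.554,-.119),yaw=16):
    s,T,y=info(); d=(s["position"][:2]-hub)*100; a=np.radians(yaw)
    sx=d@[np.cos(a),np.sin(a)]; sy=d@[-np.sin(a),np.cos(a)]
    f=s["ft_force"]; t=np.radians(np.degrees(np.arctan2(sy,sx))+yaw)
    print("t",s["time"],"xy",s["position"].round(4),"tool x,y rel hub",sy.round(2),sx.round(2),"r",np.hypot(sx,sy).round(2),"th",np.degrees(np.arctan2(sy,sx)).round(1),"F",f.round(1),"Frad",(f[:2]@[np.cos(t),np.sin(t)]).round(1),"Ftan",(f[:2]@[-np.sin(t),np.cos(t)]).round(1),"grip",s["grip_width"]*87,s["grip_force"],"q",s["joint_positions"].round(2),"yaw",y.round(1),T[:,2].round(3))
E
python3 -c "
from h import *
w()"
```

```text
t 9.425 xy [ 0.5479 -0.0628  0.1944] tool x,y rel hub 5.57 0.96 r 5.65 th 80.2 F [-3.6 -1.1  6. ] Frad -0.7 Ftan 3.7 grip 19.096669379238527 25.00124714022604 q [-0.49  0.21  0.63  1.84 -0.13  1.14  0.46] yaw 16.1 [-0.001  0.002 -1.   ]
```

Emit:
{"method": "drive_tool", "body": {"motion": [[[-0.4, 1.35, 0], [0, 0, 0], -1], [[-0.75, 1.2, 0], [0, 0, 0], -1], [[-1.05, 1.0, 0], [0, 0, 0], -1], [[-1.25, 0.65, 0], [0, 0, 0], -1], [[-1.4, 0.35, 0], [0, 0, 0], -1], [[0, 0, 0], [0, 0, 0], -1]]}}

```text
time: 10.18
position: [0.6064, -0.0985, 0.1945]
tool_rot: [1.889, 2.507, 0.003]
ft_force: [4.4, -0.6, 1.5]
grip_width: 0.22
grip_force: 25.0
```

```bash
python3 -c "
from h import *
w()"
```

```text
t 10.175 xy [ 0.6064 -0.0985  0.1945] tool x,y rel hub 0.53 5.6 r 5.63 th 5.4 F [ 4.4 -0.6  1.5] Frad 3.9 Ftan -2.1 grip 19.11384603845803 25.000079389790386 q [-0.4   0.35  0.63  1.69 -0.22  1.17  0.57] yaw 16.0 [ 0.003 -0.    -1.   ]
```

Emit:
{"method": "drive_tool", "body": {"motion": [[[-0.3, 0, 0], [0, 0, 0], -1], [[-0.3, 0, 0], [0, 0, 0], -1], [[0, 0, 0], [0, 0, 0], -1]]}}

```text
time: 10.55
position: [0.6074, -0.1018, 0.1945]
tool_rot: [1.887, 2.511, 0.006]
ft_force: [4.1, 3.7, 1.3]
grip_width: 0.219
grip_force: 25.0
```

```bash
python3 -c "
from h import *
w()"
```

```text
t 10.55 xy [ 0.6074 -0.1018  0.1945] tool x,y rel hub 0.18 5.61 r 5.61 th 1.8 F [4.1 3.7 1.3] Frad 5.1 Ftan 2.2 grip 19.055761293196117 24.999948282011246 q [-0.39  0.35  0.63  1.68 -0.23  1.17  0.58] yaw 16.2 [ 0.003  0.003 -1.   ]
```

Emit:
{"method": "drive_tool", "body": {"motion": [[[-0.3, 0, 0], [0, 0, 0], -1], [[-0.3, 0, 0], [0, 0, 0], -1], [[0, 0, 0], [0, 0, 0], -1], [[0, 0, 0], [0, 0, 0], -1]]}}

```text
time: 11.05
position: [0.6079, -0.1025, 0.1944]
tool_rot: [-1.879, -2.509, -0.011]
ft_force: [-1.1, 11.6, 7.1]
grip_width: 0.222
grip_force: 25.0
```

```bash
python3 -c "
from h import *
w()"
```

```text
t 11.05 xy [ 0.6079 -0.1025  0.1944] tool x,y rel hub 0.1 5.63 r 5.63 th 1.0 F [-1.1 11.6  7.1] Frad 2.3 Ftan 11.4 grip 19.35342591369843 25.00101284305856 q [-0.38  0.36  0.63  1.68 -0.24  1.18  0.59] yaw 16.4 [-0.001  0.01  -1.   ]
```

Emit:
{"method": "drive_tool", "body": {"motion": [[[0.4, 0, 0], [0, 0, 0], -1], [[0.3, 0, 0], [0, 0, 0], -1], [[0, 0, 0], [0, 0, 0], -1]]}}

```text
time: 11.42
position: [0.6073, -0.1015, 0.1945]
tool_rot: [1.886, 2.509, 0.005]
ft_force: [6.5, 1.7, -0.1]
grip_width: 0.221
grip_force: 25.0
```

```bash
python3 -c "
from h import *
w()"
```

```text
t 11.425 xy [ 0.6073 -0.1015  0.1945] tool x,y rel hub 0.21 5.6 r 5.61 th 2.2 F [ 6.5  1.7 -0.1] Frad 6.7 Ftan -0.4 grip 19.261164627883417 24.99985937743986 q [-0.39  0.35  0.63  1.69 -0.23  1.17  0.58] yaw 16.2 [ 0.004  0.001 -1.   ]
```

Emit:
{"method": "drive_tool", "body": {"motion": [[[1.4, -0.15, 0], [0, 0, 0], -1], [[1.35, -0.55, 0], [0, 0, 0], -1], [[1.15, -0.85, 0], [0, 0, 0], -1], [[0.85, -1.15, 0], [0, 0, 0], -1], [[0.55, -1.35, 0], [0, 0, 0], -1], [[0.2, -1.4, 0], [0, 0, 0], -1], [[-0.2, -1.4, 0], [0, 0, 0], -1], [[-0.55, -1.35, 0], [0, 0, 0], -1], [[-0.85, -1.15, 0], [0, 0, 0], -1], [[-1.15, -0.85, 0], [0, 0, 0], -1], [[-1.35, -0.55, 0], [0, 0, 0], -1], [[-1.4, -0.2, 0], [0, 0, 0], -1]]}}

```text
time: 12.92
position: [0.5017, -0.1332, 0.1945]
tool_rot: [1.888, 2.507, 0.007]
ft_force: [11.8, 6.2, -2.9]
grip_width: 0.222
grip_force: 25.0
```

```bash
python3 -c "
from h import *
w()"
```

```text
t 12.925 xy [ 0.5017 -0.1332  0.1945] tool x,y rel hub 0.08 -5.41 r 5.41 th 179.2 F [11.8  6.2 -2.9] Frad -13.0 Ftan -2.9 grip 19.29017706138538 24.999866828766244 q [-0.43  0.13  0.69  1.92 -0.09  1.12  0.57] yaw 16.0 [ 0.005  0.002 -1.   ]
```

Emit:
{"method": "drive_tool", "body": {"motion": [[[-1.4, 0.4, 0], [0, 0, 0], -1], [[-1.35, 0.55, 0], [0, 0, 0], -1], [[-1.15, 0.85, 0], [0, 0, 0], -1], [[-0.85, 1.15, 0], [0, 0, 0], -1], [[-0.55, 1.35, 0], [0, 0, 0], -1], [[-0.2, 1.4, 0], [0, 0, 0], -1], [[0.2, 1.4, 0], [0, 0, 0], -1], [[0.55, 1.35, 0], [0, 0, 0], -1], [[0.85, 1.15, 0], [0, 0, 0], -1], [[1.15, 0.85, 0], [0, 0, 0], -1], [[1.35, 0.55, 0], [0, 0, 0], -1], [[1.4, 0.2, 0], [0, 0, 0], -1]]}}

```text
time: 14.42
position: [0.6083, -0.1036, 0.1944]
tool_rot: [1.89, 2.507, -0.001]
ft_force: [1.8, -2.0, 4.5]
grip_width: 0.222
grip_force: 25.0
```

```bash
python3 -c "
from h import *
w((.5543,-.1173))"
```

```text
t 14.425 xy [ 0.6083 -0.1036  0.1944] tool x,y rel hub -0.17 5.56 r 5.57 th -1.8 F [ 1.8 -2.   4.5] Frad 1.2 Ftan -2.4 grip 19.270886492841466 25.000214031156176 q [-0.41  0.36  0.66  1.68 -0.24  1.18  0.59] yaw 16.0 [ 0.001 -0.002 -1.   ]
```

One turn is open. Now the second turn.

Emit:
{"method": "drive_tool", "body": {"motion": [[[1.4, -0.15, 0], [0, 0, 0], -1], [[1.35, -0.5, 0], [0, 0, 0], -1], [[1.15, -0.85, 0], [0, 0, 0], -1], [[0.85, -1.1, 0], [0, 0, 0], -1], [[0.55, -1.3, 0], [0, 0, 0], -1], [[0.2, -1.4, 0], [0, 0, 0], -1], [[-0.2, -1.4, 0], [0, 0, 0], -1], [[-0.5, -1.35, 0], [0, 0, 0], -1], [[-0.85, -1.15, 0], [0, 0, 0], -1], [[-1.15, -0.85, 0], [0, 0, 0], -1], [[-1.35, -0.55, 0], [0, 0, 0], -1], [[-1.4, -0.2, 0], [0, 0, 0], -1]]}}

```text
time: 15.92
position: [0.5021, -0.1316, 0.1943]
tool_rot: [-1.887, -2.505, -0.001]
ft_force: [-1.6, 2.7, 8.3]
grip_width: 0.22
grip_force: 25.0
```

```bash
python3 -c "
from h import *
w((.5543,-.1173))"
```

```text
t 15.925 xy [ 0.5021 -0.1316  0.1943] tool x,y rel hub 0.07 -5.42 r 5.42 th 179.3 F [-1.6  2.7  8.3] Frad 0.9 Ftan -3.0 grip 19.135797347138546 25.001912337147587 q [-0.47  0.14  0.73  1.92 -0.1   1.13  0.58] yaw 16.0 [-0.004  0.003 -1.   ]
```

Emit:
{"method": "drive_tool", "body": {"motion": [[[-1.4, 0.2, 0], [0, 0, 0], -1], [[-1.35, 0.55, 0], [0, 0, 0], -1], [[-1.15, 0.85, 0], [0, 0, 0], -1], [[-0.85, 1.15, 0], [0, 0, 0], -1], [[-0.55, 1.35, 0], [0, 0, 0], -1], [[-0.2, 1.4, 0], [0, 0, 0], -1], [[0.2, 1.4, 0], [0, 0, 0], -1], [[0.55, 1.35, 0], [0, 0, 0], -1], [[0.85, 1.15, 0], [0, 0, 0], -1], [[1.15, 0.85, 0], [0, 0, 0], -1], [[1.35, 0.55, 0], [0, 0, 0], -1], [[1.45, 0.2, 0], [0, 0, 0], -1]]}}

```text
time: 17.42
position: [0.6084, -0.1032, 0.1944]
tool_rot: [-1.893, -2.507, 0.004]
ft_force: [-1.4, -2.8, 7.4]
grip_width: 0.223
grip_force: 25.0
```

Emit:
{"method": "drive_tool", "body": {"motion": [[[0, 0, 0], [0, 0, 0], -1], [[0, 0, 0], [0, 0, 0], -1], [[0, 0, 0], [0, 0, 0], -1], [[0, 0, 0], [0, 0, 0], -1]]}}

```text
time: 17.92
position: [0.6078, -0.1009, 0.1943]
tool_rot: [-1.888, -2.505, 0.001]
ft_force: [-2.7, 1.1, 8.2]
grip_width: 0.223
grip_force: 25.0
```

```bash
python3 -c "
from h import *
w((.5543,-.1173)); print(info()[0]['qd'].round(4))
a=ctrl.get_image('scene')[:,:,::-1]; cv2.imwrite('pics/end.png',a)"
```

```text
t 17.925 xy [ 0.6078 -0.1009  0.1943] tool x,y rel hub 0.1 5.59 r 5.59 th 1.0 F [-2.7  1.1  8.2] Frad -2.3 Ftan 1.8 grip 19.42421221718491 25.001090348580988 q [-0.44  0.37  0.69  1.68 -0.25  1.19  0.6 ] yaw 16.0 [-0.004  0.002 -1.   ]
[ 0.0002 -0.0002 -0.0004  0.0015  0.0011  0.0022  0.0013]
```

View pics/end.png

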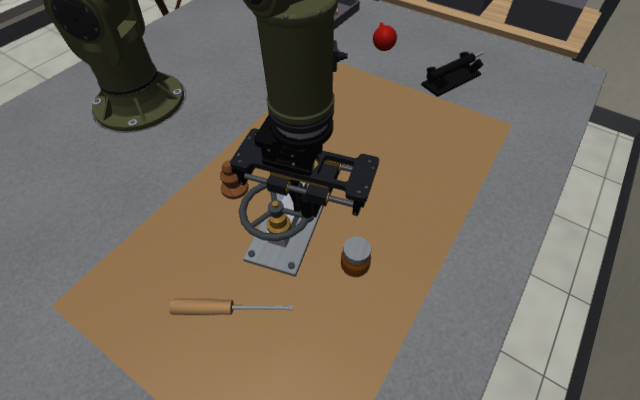

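The gripper holds the handle near (305,205), at the same spot as the shut stop but two turns on. The jar, carving and gouge have not moved, so I'll hand it in.

```bash
python3 -c "
from bench import ctrl
print(ctrl.close_job())"
```

```text
the job is handed in; nothing more can be done
None
```

I turned the nut to its stop, cranked the wheel shut and backed it off two full turns, and handed the job in at about 18 s with the fingers still gripping the handle at 25 N; the hand-in gave back no verdict.

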